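# Top up the sprung feed track of the sorting chute

## Robot

A 6-joint arm with a two-finger parallel gripper is mounted at the origin on the work surface. World frame = base frame: x ahead of the robot, y to its left, z up, the work surface at z = 0. Lengths are in mm, angles in rad, forces in N, time in s.
With the tool pointing down it reaches from about 275 to 750 mm from the base axis. Payload 10.2 kg.
Tool frame: the origin (TCP) lies midway between the tips of the shut fingers; the grasp point (between the pads) lies 19 mm behind it; z points along the fingers, y is the line along which they close (so a half turn about z gives the same grasp; the last joint's range is limited). The gripper opens to 85 mm and grips with 20 to 120 N. Pads are 22 mm wide; open, the fingers measure 114 mm over their backs; the gripper's body (76 mm by 85 mm) begins 54 mm behind the grasp point. The pads swing forward as they close: fully open they stand 13 mm farther back than shut.
Start: joints at [-1.426, 0.313, 1.498, -0, 1.331, -0.223], TCP at [188.759, -489.899, 231.294] pointing down, gripper open.
Joint ranges: [-2.94, 2.94], [-0.97, 2.17], [0.19, 2.56], [-1.23, 4.37], [0.02, 3.11], [-2.88, 2.88]. Speed limits (rad/s): [2.39, 2.39, 3.01, 3.14, 3.14, 3.14].

## Interface

Orientations are given as a unit quaternion [w, x, y, z].
In Python, from rig import sense, capture, finish_job, find_in, place_of gives the robot as it stands. The module is installed in compiled form; this text tells all that it offers.
- The arm moves only by the shell command python3 -m jog 'ROWS' [FORCE]. ROWS is JSON, a list of rows, each an object of numbers: "tx", "ty", "tz": the shift along the tool's x, y, z in mm; "ax", "ay", "az": the turn, a rotation vector about the tool's x, y, z in rad; "jaw": the closure, from -1 (fully open) to 1 (shut), so that 0 is half open. In form: [{"tx": .., "ty": .., "tz": .., "ax": .., "ay": .., "az": .., "jaw": ..}, ...]. A call has 1 to 5 rows; each row shifts and turns the commanded pose from where the row before left it, along the tool's axes as they then stand; what a row does not reach is not made up. A row lasts 1/8 s, in which the tool goes at most 62.5 mm and 10.7 degrees, less where a joint would pass 70% of its speed; a pose out of reach is approached as far as the arm can. A call with a gripper value outside its range is refused whole. The fingers move at their own pace and stop on an object; FORCE is the grip in N (left out, the last holds). Time passes only in rows, so rows that do not move let the fingers close. It gives the time, the measured TCP pose, the force, the opening and the grip force at its end, in the units of the state.
- sense(): the state, without advancing time (a new reading comes with each control period).
- capture(name): name is "scene" or "top" or "wrist"; returns a dict with "color" (384x512x3 uint8, red, green, blue), "depth" (384x512 float32, mm along the optical axis (not along the pixel's ray), 0 where there is no reading), "fx", "fy", "cx", "cy" (pixels), "k1" (the pictures are not rectified: a ray, as slopes to the right and down, at radius r is drawn at 1 + k1 r^2 times it, then the intrinsics apply), "camera_from_world" (4x4, takes a point from world to camera coordinates); the wrist camera has in their place "mount" (4x4, takes a point from camera to tool coordinates, whose origin is the TCP and whose axes are the flange's). Camera axes: x right, y up, looking along -z (the intrinsics and any distortion apply to the point x, -y, -z); pixel columns grow to the right and rows downward; lengths in mm; the calibration is good to about 2 mm. A picture is of the moment at which its call begins: read the wrist's pose just before it.
- finish_job(): hands the job in; it is judged then, once.
Trained networks look in the newest picture that a camera, given by its name, has taken for a name from the list of things; names that differ only in an ending like _2 or _b are one class to them, and where a whole thing is asked for, a point or a joint stands for the part that bears it (a point fixed in the world has none). Each returns a list of dicts, best first, with "conf" (0 to 1); they miss things now and then, are a little off and sometimes report something else, mostly with a low value. They report only what shows in the picture. A call takes as long as a camera call. They do not tell look-alikes from the thing itself.
- find_in(query, camera): "centre" ([column, row] in pixels, amid what is visible of it).
- place_of(query, camera): "centre" ([column, row] in pixels: a listed point, or the origin of a listed thing).
The state is a dict: "time_s": time; "joints": joint angles; "dq": joint speeds; "tau": joint torques, N m; "eef_pos": TCP position; "ee_rot": TCP orientation; "force": force on the tool from outside, world axes, zero at the start; "wrist_torque": the same for the moment, N m; "grip_width": opening from 0.0 (shut) to 1.0 (fully open); "grip_force": force on a finger pad.
Only numpy, scipy, OpenCV 4.12 (cv2) and the standard library are available. Lean on these libraries where they do the work, as an engineer would, in place of code of your own. Each camera call takes 0.05 s, during which the arm holds its last target. There are 200 camera calls.

## Task

The feed track of the sorting chute holds one wooden tile behind its sprung follower; add the second, identical tile that stands loose on the shelf top. Press the follower back with the loose tile itself, seat the tile upright and fully down between the two side guides, behind the first tile, and let go so that the follower closes on both. Be gentle: the track and tiles should never feel more than about 30 N, and leave the other toys and pieces where they are.

Things in the scene. Friction and masses are not known exactly. Their poses are not given: they have to be found in the camera images.
- track: Dark wooden feed track, fixed on the shelf top. Origin at shelf-top height, mid-width, at the front stop's inner face; y runs along the channel from stop to follower, x across, z up. Along y: chute with side lever -100 to -14 mm (45 mm high), front stop -14 to 0 (46 mm high, 60 wide), channel 0 to 101, end block 101 to 113 (52 mm high). Heights are above the shelf top.
- seat (a point): Middle of where the added tile's underside must rest: on the channel floor (12 mm above the shelf top), 45 mm along y from the stop. Its place across (x) is set by two stiff side guides 38.5 mm apart (a tile has 1.25 mm each side), 12.5 mm thick, tops 26 mm above the shelf top, y 33 to 99 mm. The pair sits off centre by an unmeasured -9 to +9 mm in x: find it by feel. Axes as the track's.
- follower (a joint): Travel of the follower along the track's +y, m = distance from the front stop to its face. A spring drives it towards 0: it reads 0.030 with one tile in, 0.060 with two, hard end at 0.068. The spring pushes 1.2 N + 50 N/m x travel (2.7 N at 0.030, 4.6 N at 0.068). It stays back only while something holds it.
- follower_face (a point): Middle of the top edge of the follower's upright face (wooden plate 12 mm wide, 8 mm thick, facing the stop). It is 99 mm above the shelf top, 31 mm above the top of a seated tile, so a held tile can press on the plate from above the first tile. The carriage behind the plate is 30 mm long, 14 wide, 45 mm high above the shelf top.
- tile_mid (a point): Centre of the loose tile to be added: a plain wooden block standing upright on the shelf top, 36 mm wide (its x), 30 mm thick (its y), 56 mm tall (its z), about 42 g; the centre is 28 mm above its underside. It goes in with its 36 mm width across the channel and its 30 mm thickness along it.
- tile_in_mid (a point): Centre of the first tile (same size and shape), already in the track against the front stop; its top is 68 mm above the shelf top. It is held only by the follower.
- broad_mid (a point): Centre of a bystander wooden block of the same look but 52 mm wide (30 mm thick, 56 mm tall), too wide for the track; leave it.
- pillar: Bystander: round wooden pillar, 32 mm across, 56 mm tall, origin at its underside; leave it.
- caterpillar: Bystander: red wooden caterpillar, about 150 mm long, on the turntable; origin under its middle; leave it.
- bulldozer: Bystander: yellow plastic bulldozer, about 135 x 92 x 80 mm, on the shelf top; origin under its middle; leave it.
- ball_center (a point): Bystander: centre of the blue silicone ball, 60 mm across, on a ring on the turntable; leave it.
There are look-alikes about, which are no part of the job. Leave any pink, turquoise or white look-alike of the track alone.

How it is judged:
By the outcome, as a careful person would: the job done as asked, in the order asked, and still so for the second after the job is handed in, with the robot touching nothing.
It also fails if it takes over 64 s, if anything falls off the work surface, if the arm or the gripper's body presses on something with over 40 N, if the wrist force passes 120 N, or if a joint passes its speed limit or range.

## Working session

There is one attempt and no reset: what is moved stays moved. The work goes in short steps, Python scripts to look and compute and a shell command to move; the robot and the scene stay as the last step left them, time stands still between calls to the robot, and variables do not carry over. Pictures are saved under pics/ and viewed, at most 10 in all, crops included, and the job is handed in when it is done.

```bash
mkdir -p pics
cat > h.py <<'E'
import numpy as np, cv2
from rig import sense, capture, finish_job, find_in, place_of
from scipy.spatial.transform import Rotation as R
def T_tool():
    s=sense(); T=np.eye(4); q=s["ee_rot"]; T[:3,:3]=R.from_quat([q[1],q[2],q[3],q[0]]).as_matrix(); T[:3,3]=s["eef_pos"]; return T
def wfc(c,T=None):
    return T@np.array(c["mount"]) if "mount" in c else np.linalg.inv(np.array(c["camera_from_world"]))
def ray(c,px):
    d=np.array([(px[0]-c["cx"])/c["fx"],(px[1]-c["cy"])/c["fy"]]); u=d.copy()
    for _ in range(20): u=d/(1+c["k1"]*(u@u))
    return np.array([u[0],-u[1],-1.])
def pt(c,px,T=None,z=None):
    W=wfc(c,T); r=ray(c,px)
    if z is None:
        i,j=int(round(px[1])),int(round(px[0])); p=c["depth"][max(i-1,0):i+2,max(j-1,0):j+2]; p=p[p>0]
        if len(p)==0: return None
        return (W@np.append(r*np.median(p),1))[:3]
    d=W[:3,:3]@r; return W[:3,3]+d*(z-W[2,3])/d[2]
def cloud(c,T=None):
    h,w=c["depth"].shape; v,u=np.mgrid[:h,:w]; d=np.stack([(u-c["cx"])/c["fx"],(v-c["cy"])/c["fy"]],-1); q=d.copy()
    for _ in range(15): q=d/(1+c["k1"]*(q**2).sum(-1,keepdims=True))
    D=c["depth"]; P=np.stack([q[...,0]*D,-q[...,1]*D,-D],-1); W=wfc(c,T)
    P=P@W[:3,:3].T+W[:3,3]; P[D<=0]=np.nan; return P
def save(c,n): cv2.imwrite(f"pics/{n}.png",cv2.cvtColor(c["color"],cv2.COLOR_RGB2BGR))
E
python3 - <<'E'
from h import *
ims=[]
for cam in ["scene","top"]:
    c=capture(cam); ims.append(c["color"])
    for n in ["track","seat","follower_face","tile_mid","tile_in_mid","broad_mid","pillar","caterpillar","bulldozer","ball_center"]:
        for f in place_of(n,cam)[:4]:
            p=pt(c,f["centre"]); print(cam,n,round(f["conf"],2),np.round(f["centre"]),None if p is None else np.round(p))
cv2.imwrite("pics/a.png",cv2.cvtColor(ims[0],cv2.COLOR_RGB2BGR));cv2.imwrite("pics/b.png",cv2.cvtColor(ims[1],cv2.COLOR_RGB2BGR))
print(sense())
E
```

```text
scene track 0.77 [ 92. 199.] [ 213. -364.   16.]
scene track 0.71 [188. 258.] [ 605. -197.   24.]
scene track 0.66 [182. 209.] [ 388. -137.   16.]
scene track 0.63 [262. 166.] [286. 201.  23.]
scene seat 0.62 [196. 203.] [392. -91.  26.]
scene seat 0.58 [276. 167.] [314. 239.  27.]
scene seat 0.37 [194. 226.] [ 461. -129.    0.]
scene follower_face 0.78 [192. 226.] [ 460. -132.   -1.]
scene follower_face 0.74 [178. 183.] [225. -93.   2.]
scene follower_face 0.59 [261. 144.] [ 92. 307.  -1.]
scene follower_face 0.47 [ 86. 173.] [  19. -355.    5.]
scene tile_mid 0.49 [204. 256.] [ 604. -156.   14.]
scene tile_in_mid 0.52 [193. 244.] [ 604. -182.   64.]
scene broad_mid 0.79 [313. 218.] [626. 171.  36.]
scene pillar 0.51 [267. 206.] [483. 103.   6.]
scene caterpillar 0.6 [195. 231.] [ 483. -133.   -1.]
scene caterpillar 0.56 [386. 214.] [715. 369.  39.]
scene bulldozer 0.75 [300. 285.] [812.  -2.  28.]
scene ball_center 0.83 [387. 188.] [643. 435.  68.]
top track 0.93 [216. 255.] [260. 210.  41.]
top track 0.79 [321. 166.] [ 573. -169.   68.]
top track 0.69 [370. 280.] [ 165. -345.   15
[... 877 characters left out ...]
  85.]
{'time_s': 1.1, 'joints': array([-1.42638611e+00,  3.12892216e-01,  1.49767963e+00, -1.45643075e-05,
        1.33095230e+00, -2.23448941e-01]), 'dq': array([ 0.00051251, -0.00147194,  0.00110637,  0.00105756,  0.00062037,
       -0.00023248]), 'tau': array([ 1.26473042e-03, -4.12163687e+01, -2.59902352e+01, -8.66356663e-05,
        5.16426026e-04, -4.39778731e-06]), 'eef_pos': array([ 188.76460383, -489.91687523,  231.30583913]), 'ee_rot': array([ 3.39469550e-05,  9.83132271e-01,  1.82895974e-01, -8.42154985e-06]), 'force': array([ 0.14090893, -0.63937252, -0.17811878]), 'wrist_torque': array([-0.04646501, -0.06607561, -0.01718479]), 'grip_force': 0.0, 'grip_width': 1.001944981766265}
```

View pics/a.png

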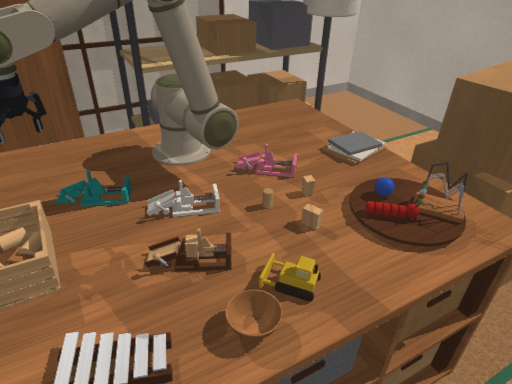

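View pics/b.png

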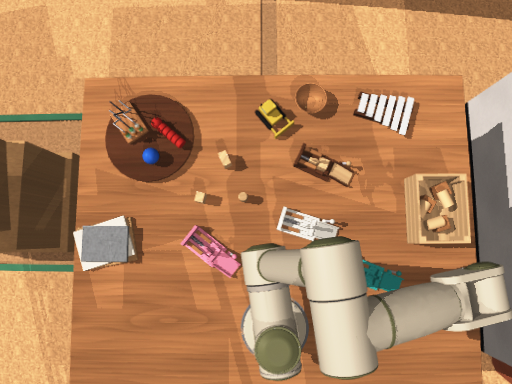

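The brown track (scene ~(195,250), top ~(325,166)) is the real one. White, pink and turquoise ones are look-alikes. The loose tile is at top (200,196), the broad block at (226,159) and the pillar at (244,196). Next I'll work out a wrist view over the track.

```bash
cat >> h.py <<'E'
def plan(xyz,yaw=None,T=None):
    """shift in tool axes now, and az to make tool y point along world yaw (mod pi)"""
    T=T_tool() if T is None else T
    d=T[:3,:3].T@(np.array(xyz,float)-T[:3,3]); print("shift tool",np.round(d,1),"tilt z",np.round(T[:3,2],4),end=" ")
    if yaw is not None:
        cur=np.arctan2(T[1,1],T[0,1]); a=(yaw-cur+np.pi/2)%np.pi-np.pi/2; print("cur yaw",round(cur,4),"az",round(-a,4),end="")
    print()
E
python3 - <<'E'
from h import *
c=capture("wrist"); print(np.round(c["mount"],3),c["fx"],c["cx"],c["cy"],c["k1"])
T=T_tool(); print(np.round(T,3))
c=capture("top"); P=cloud(c)
# track heights
for n,lo,hi in [("track",(470,-300),(680,-100)),("tile",(430,230),(520,310)),("broad",(560,120),(660,220))]:
    m=(P[...,0]>lo[0])&(P[...,0]<hi[0])&(P[...,1]>lo[1])&(P[...,1]<hi[1])&(P[...,2]>20)
    q=P[m]; print(n,len(q),q.min(0).round(),q.max(0).round())
    for a,b in [(20,40),(40,50),(50,60),(60,75),(75,120)]:
        s=q[(q[:,2]>a)&(q[:,2]<b)]
        if len(s)>2:
            r=cv2.minAreaRect(s[:,:2].astype(np.float32)); print(a,b,len(s),np.median(s,0).round(1),np.round(r[0],1),np.round(r[1],1),round(r[2],1))
plan((540,-170,300)); plan((473,271,300))
print(sense()["joints"])
E
```

```text
[[-0.00000e+00  9.63000e-01  2.69000e-01  6.84020e+01]
 [ 1.00000e+00  0.00000e+00  1.00000e-03 -8.68000e-01]
 [ 1.00000e-03  2.69000e-01 -9.63000e-01 -1.42656e+02]
 [ 0.00000e+00  0.00000e+00  0.00000e+00  1.00000e+00]] 340.38883883710736 253.83718989196382 186.1675446311617 -0.08936060061839553
[[ 9.33000e-01  3.60000e-01 -0.00000e+00  1.88747e+02]
 [ 3.60000e-01 -9.33000e-01 -0.00000e+00 -4.89910e+02]
 [-0.00000e+00  0.00000e+00 -1.00000e+00  2.31296e+02]
 [ 0.00000e+00  0.00000e+00  0.00000e+00  1.00000e+00]]
track 783 [ 511. -292.   20.] [ 663. -100.  104.]
20 40 460 [ 572.7 -215.8   28.3] [ 584.2 -192.1] [201.   75.9] 65.3
40 50 139 [ 578.5 -203.8   44.9] [ 592.7 -172.4] [161.   74.4] 65.5
50 60 65 [ 591.2 -158.9   53.6] [ 592.1 -177.4] [188.3  80. ] 67.6
60 75 105 [ 587.4 -175.1   68.6] [ 580.9 -203.6] [131.9  40.6] 82.2
75 120 14 [ 592.5 -157.8   97.1] [ 592.5 -165.3] [41.5 11.9] 79.4
tile 103 [448. 250.  21.] [487. 285.  64.]
20 40 10 [461.6 255.   30.2] [459.5 261.7] [19.4 43.7] 38.3
40 50 10 [458.  255.7  47. ] [460.7 258.3] [16.8 40.6] 45.7
50 60 71 [466.  269.9  56.5] [467.7 268.2] [29.8 34.2] 73.7
60 75 12 [468.7 265.7  61.7] [467.8 268.2] [16.9 32.6] 83.0
broad 125 [580. 159.  21.] [637. 204.  63.]
20 40 7 [586.7 172.5  30.4] [586.9 171.8] [ 2.7 21.7] 31.0
40 50 5 [588.7 168.   47.3] [586.1 171.4] [ 1.5 24.5] 27.2
50 60 104 [610.8 180.9  56.8] [610.  179.8] [51.3 29.6] 24.0
60 75 9 [618.1 180.6  60.8] [606.9 178.9] [46.  24.6] 24.4
shift tool [ 442.8 -172.2  -68.7] tilt z [-0.e+00  1.e-04 -1.e+00] 
shift tool [ 538.8 -607.8  -68.7] tilt z [-0.e+00  1.e-04 -1.e+00] 
[-1.42637466e+00  3.12920427e-01  1.49771675e+00 -2.30508688e-06
  1.33102053e+00 -2.23391281e-01]
```

```bash
python3 -m jog '[{"tx":58,"ty":-16,"tz":-5},{"tx":58,"ty":-16,"tz":-5},{"tx":58,"ty":-16,"tz":-5},{"tx":58,"ty":-16,"tz":-5},{"tx":58,"ty":-16,"tz":-5}]'; python3 -m jog '[{"tx":57,"ty":-17,"tz":-6},{"tx":57,"ty":-17,"tz":-6},{"tx":57,"ty":-17,"tz":-6},{"tx":57,"ty":-17,"tz":-6},{}]'
python3 - <<'E'
from h import *
T=T_tool(); print(T.round(2)); c=capture("wrist"); save(c,"w1"); np.savez("w1",T=T,**c)
for n in ["track","seat","follower_face","tile_in_mid"]:
    for f in place_of(n,"wrist")[:3]:
        p=pt(c,f["centre"],T); print(n,round(f["conf"],2),np.round(f["centre"]),None if p is None else np.round(p))
E
```

```text
[[ 9.3000e-01  3.6000e-01 -0.0000e+00  1.8877e+02]
 [ 3.6000e-01 -9.3000e-01  0.0000e+00 -4.8988e+02]
 [ 0.0000e+00 -0.0000e+00 -1.0000e+00  2.3128e+02]
 [ 0.0000e+00  0.0000e+00  0.0000e+00  1.0000e+00]]
track 0.85 [142. 117.] [ 192. -372.   46.]
seat 0.66 [102.  92.] [ 201. -326.   39.]
follower_face 0.88 [ 97. 129.] [ 180. -355.  100.]schema error: expected keys tx, ty, tz, ax, ay, az, jaw
schema error: expected keys tx, ty, tz, ax, ay, az, jaw
```

View pics/w1.png

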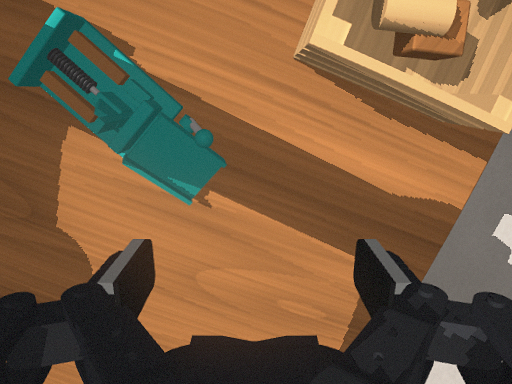

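```bash
python3 -m jog '[{"tx":58,"ty":-16,"tz":-5,"ax":0,"ay":0,"az":0,"jaw":-1},{"tx":58,"ty":-16,"tz":-5,"ax":0,"ay":0,"az":0,"jaw":-1},{"tx":58,"ty":-16,"tz":-5,"ax":0,"ay":0,"az":0,"jaw":-1},{"tx":58,"ty":-16,"tz":-5,"ax":0,"ay":0,"az":0,"jaw":-1},{"tx":58,"ty":-16,"tz":-5,"ax":0,"ay":0,"az":0,"jaw":-1}]'; python3 -m jog '[{"tx":57,"ty":-17,"tz":-6,"ax":0,"ay":0,"az":0,"jaw":-1},{"tx":57,"ty":-17,"tz":-6,"ax":0,"ay":0,"az":0,"jaw":-1},{"tx":57,"ty":-17,"tz":-6,"ax":0,"ay":0,"az":0,"jaw":-1},{"tx":57,"ty":-17,"tz":-6,"ax":0,"ay":0,"az":0,"jaw":-1},{"tx":0,"ty":0,"tz":0,"ax":0,"ay":0,"az":-0.18,"jaw":-1}]'
python3 -m jog '[{"tx":0,"ty":0,"tz":0,"ax":0,"ay":0,"az":-0.18,"jaw":-1},{"tx":0,"ty":0,"tz":0,"ax":0,"ay":0,"az":-0.18,"jaw":-1},{"tx":0,"ty":0,"tz":0,"ax":0,"ay":0,"az":-0.18,"jaw":-1},{"tx":0,"ty":0,"tz":0,"ax":0,"ay":0,"az":-0.05,"jaw":-1},{"tx":0,"ty":0,"tz":0,"ax":0,"ay":0,"az":0,"jaw":-1}]'
cat > look.py <<'E'
from h import *
import sys
n=sys.argv[1]
T=T_tool(); print(T.round(2)); c=capture("wrist"); save(c,n); np.savez(n,T=T,**c)
for q in sys.argv[2:]:
    for f in place_of(q,"wrist")[:3]:
        p=pt(c,f["centre"],T); print(q,round(f["conf"],2),np.round(f["centre"]),None if p is None else np.round(p))
E
python3 look.py w2 track seat follower_face tile_in_mid
```

```text
time_s: 2.08
eef_pos: [432.0, -309.6, 256.6]
ee_rot: [0.0, 0.983, 0.183, 0.0]
force: [-0.5, -1.4, -0.0]
grip_width: 1.003
grip_force: 0.0
time_s: 2.7
eef_pos: [621.1, -162.6, 279.6]
ee_rot: [-0.0, 0.962, 0.274, 0.0]
force: [-0.6, -1.1, -0.1]
grip_width: 1.001
grip_force: 0.0
time_s: 3.32
eef_pos: [618.9, -165.6, 280.2]
ee_rot: [-0.0, 0.843, 0.538, -0.0]
force: [0.6, 0.7, 0.3]
grip_width: 1.001
grip_force: 0.0
[[ 4.2000e-01  9.1000e-01 -0.0000e+00  6.1890e+02]
 [ 9.1000e-01 -4.2000e-01  0.0000e+00 -1.6557e+02]
 [-0.0000e+00 -0.0000e+00 -1.0000e+00  2.8019e+02]
 [ 0.0000e+00  0.0000e+00  0.0000e+00  1.0000e+00]]
track 0.88 [234. 183.] [ 588. -180.   68.]
track 0.86 [ 63. 368.] [ 214. -343.   26.]
track 0.84 [ 67. 204.] [ 367. -126.   12.]
seat 0.77 [ 54. 177.] [370. -87.  12.]
seat 0.68 [235. 146.] [ 604. -146.   48.]
seat 0.64 [ 49. 354.] [ 564. -143.  347.]
follower_face 0.91 [228. 176.] [ 585. -170.   68.]
follower_face 0.74 [ 19. 234.] [ 266. -134.    1.]
```

View pics/w2.png

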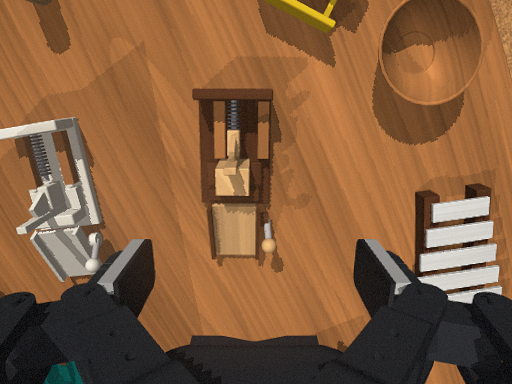

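The brown track lies upright in the picture: end block at row ~95, follower plate (233,145), first tile (233,178), chute at rows 205-258. The light guide strips are at columns ~214-226 and ~258-271. I'll zoom in for edges.

Run:
```python
import cv2,numpy as np
im=cv2.imread("pics/w2.png")[80:220,180:300]
im=cv2.resize(im,None,fx=4,fy=4,interpolation=cv2.INTER_CUBIC); cv2.imwrite("pics/w2z.png",im)
d=np.load("w2.npz"); 
for r in (105,115,125,135,150): print(r,d["color"][r,196:280].astype(int).sum(1)//3, d["depth"][r,196:280:2].round().astype(int))
```

```text
105 [111 109 100  54  56  36  44  35  41  38  35  31  36  38  37  41  36  63
  85  82  81  82  78  80  83  82  81  84  72  42  41  31  27  32  39  97
 125 127 111  92  61  41  45  42  33  34  38  34  33  31  37  34  30  34
  38  36  30  31  34  36  37  39  73  82  80  84  82  82  79  81  84  81
  82  51  32  57  60  60  84  96  95  90  91  94] [411 412 399 400 399 400 401 400 400 386 385 385 387 385 386 400 400 400
 379 379 401 401 400 400 400 400 399 400 400 399 399 386 387 386 387 386
 388 401 410 411 410 412]
115 [112 113 104  64  55  59  58  52  37  33  38  40  41  38  37  38  44  59
  82  82  84  81  78  82  77  79  80  80  67  46  30  44  64  68  69  83
  86  82  81  75  64  56  45  34  39  34  31  33  35  34  30  33  37  36
  33  37  34  33  33  32  31  37  73  80  82  77  71  65  71  65  64  63
  64  41  26  58  60  61  57  55  57  90  96  94] [413 414 403 402 403 402 402 403 402 390 390 390 389 390 392 403 379 379
 377 378 378 382 403 404 403 403 403 402 403 403 402 388 389 389 391 390
 388 405 414 413 415 414]
125 [115 119 116  86  52  56  60  58  58  60  54  54  38  37  36
[... 789 characters left out ...]
5  60  63] [421 422 409 408 410 409 409 409 409 396 395 394 396 396 396 410 377 378
 376 375 377 377 410 409 410 408 408 410 410 408 409 395 395 396 396 396
 410 421 421 422 421 421]
150 [116 122 122 102  71  59  63  55  60  63  61  60  61  62  59  55  60  57
  92 120 121 121 121 120 117 120 121 121 111  74  31 148 177 170 166 171
 173 174 128  75  85  93 116  90  53  36  40  35  32  35  50  53  54  46
  53  53  58  56  56  57  53  77 102 107 104 109 107 107 106 105 106 109
  71  40  50  58  61  66  98 108 104 104 105 107] [426 426 427 414 414 415 414 414 414 400 401 400 400 400 401 413 354 353
 354 358 381 383 414 416 414 415 414 413 414 415 413 401 399 400 401 399
 413 425 427 425 427 426]
```

View pics/w2z.png

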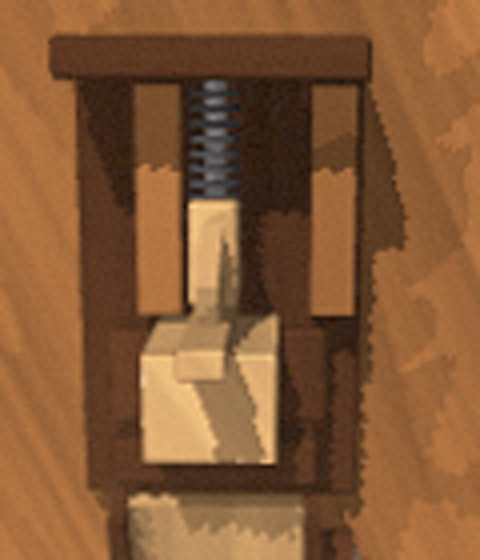

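The zoom shows both guide strips clearly, outer edges at columns ~213.5 and ~268.5 (rows 105-157). The first tile's top is at rows 168-196 and columns 215-249. I'll convert these to world.

Run:
```python
from h import *
d=np.load("w2.npz"); c={k:d[k] for k in d.files}; T=c["T"]
W=lambda px,z: pt(c,px,T,z)[:2]
L=np.array([W(p,26) for p in [(213.0,105),(213.4,125),(213.4,135),(213.9,150)]]); Rr=np.array([W(p,26) for p in [(269.1,105),(268.5,125),(268.3,135),(268.1,150)]])
for a in (L,Rr):
    v=np.polyfit(a[:,1],a[:,0],1)[0]; print("dir deg",np.degrees(np.arctan2(1,v)), a.round(1).tolist())
print("width", np.linalg.norm(Rr-L,axis=1).round(1))
G=(L+Rr)/2; print("guide mid",G.round(1).tolist())
# first tile top corners z=68
C=[W(p,68) for p in [(215.3,168),(249.5,168),(249,196),(215.5,195.6)]]; print("tile corners",np.round(C,1).tolist(), [round(float(np.linalg.norm(C[i]-C[(i+1)%4])),1) for i in range(4)])
print("tile mid",np.mean(C,0).round(1))
# guide front ends z=26 y=33 ; end block front-edge bottom... top z=52 corners
for p in [(214,158.7),(225.5,158.7),(258,158.7),(268.5,159)]: print("guide end",W(p,26).round(1))
B=[W(p,52) for p in [(192.6,89.3),(272.6,89.5),(272.5,99.5),(192.8,99)]]; print("endblock",np.round(B,1).tolist(),np.degrees(np.arctan2(*(B[1]-B[0])[::-1])))
# stop top rear... rails outer
S=[W(p,46) for p in [(203,201),(270,201.5)]]; print("stop front",np.round(S,1).tolist())
P=cloud(c,T)
for n,(r0,r1,c0,c1) in dict(tile=(172,192,219,246),gl=(110,150,216,223),gr=(110,150,260,266),face=(140,166,225,236),table=(150,180,300,350)).items(): print(n,np.nanmedian(P[r0:r1,c0:c1,2]).round(1))
```

```text
dir deg 64.60539404053546 [[598.9, -95.9], [589.2, -116.5], [584.1, -126.9], [576.7, -142.9]]
dir deg 64.42785838684279 [[657.0, -123.0], [647.0, -143.4], [642.1, -153.8], [634.6, -169.8]]
width [64.  63.7 64.  63.8]
guide mid [[628.0, -109.5], [618.1, -129.9], [613.1, -140.3], [605.6, -156.4]]
tile corners [[576.9, -156.7], [610.0, -172.1], [596.3, -200.1], [563.3, -184.4]] [36.5, 31.2, 36.6, 30.8]
tile mid [ 586.6 -178.3]
guide end [ 572.1 -152.3]
guide end [ 584.5 -158.1]
guide end [ 619.5 -174.3]
guide end [ 630.6 -179.8]
endblock [[589.8, -72.5], [666.4, -108.5], [662.0, -117.9], [585.4, -81.6]] -25.19388816256646
stop front [[541.8, -189.2], [612.4, -222.5]]
tile 68.3
gl 26.1
gr 26.1
face 65.6
table 0.0
```

```bash
python3 -m jog '[{"tx":45,"ty":-40,"tz":2,"ax":0,"ay":0,"az":0,"jaw":-1},{"tx":45,"ty":-40,"tz":2,"ax":0,"ay":0,"az":0,"jaw":-1},{"tx":45,"ty":-40,"tz":2,"ax":0,"ay":0,"az":0,"jaw":-1},{"tx":45,"ty":-40,"tz":2,"ax":0,"ay":0,"az":0,"jaw":-1},{"tx":45,"ty":-40,"tz":2,"ax":0,"ay":0,"az":0,"jaw":-1}]'; python3 -m jog '[{"tx":45,"ty":-40,"tz":10,"ax":0,"ay":0,"az":0,"jaw":-1},{"tx":45,"ty":-40,"tz":15,"ax":0,"ay":0,"az":0,"jaw":-1},{"tx":45,"ty":-40,"tz":20,"ax":0,"ay":0,"az":0,"jaw":-1},{"tx":0,"ty":0,"tz":0,"ax":0,"ay":0,"az":0,"jaw":-1},{"tx":0,"ty":0,"tz":0,"ax":0,"ay":0,"az":0,"jaw":-1}]'
python3 look.py w3 tile_mid broad_mid pillar
python3 - <<'E'
from h import *
d=np.load("w3.npz"); c={k:d[k] for k in d.files}; T=c["T"]; P=cloud(c,T)
m=((P[...,2]>52)&(P[...,2]<62)).astype(np.uint8)
n,lab,st,ce=cv2.connectedComponentsWithStats(m)
for i in range(1,n):
    if st[i,4]>150:
        q=P[lab==i]; r=cv2.minAreaRect(q[:,:2].astype(np.float32)); print(st[i],ce[i].round(),np.round(r[0],1),np.round(r[1],1),r[2],np.median(q[:,2]))
E
```

```text
time_s: 4.2
eef_pos: [530.9, 124.3, 270.5]
ee_rot: [0.0, 0.843, 0.538, 0.0]
force: [-1.0, 0.2, 0.6]
grip_width: 1.0
grip_force: 0.0
time_s: 4.82
eef_pos: [480.0, 294.3, 225.9]
ee_rot: [0.0, 0.843, 0.539, 0.0]
force: [0.7, 0.1, -0.3]
grip_width: 1.0
grip_force: 0.0
[[ 4.2000e-01  9.1000e-01  0.0000e+00  4.8004e+02]
 [ 9.1000e-01 -4.2000e-01 -0.0000e+00  2.9434e+02]
 [ 0.0000e+00  0.0000e+00 -1.0000e+00  2.2590e+02]
 [ 0.0000e+00  0.0000e+00  0.0000e+00  1.0000e+00]]
tile_mid 0.72 [253. 189.] [470. 276.  56.]
broad_mid 0.81 [408. 207.] [602. 194.  55.]
broad_mid 0.42 [310. 294.] [473. 130.  32.]
pillar 0.82 [309. 292.] [473. 129.  28.]
[404   0  50  44 946] [426.  20.] [676.4 353.1] [39.8 35.4] 49.550899505615234 58.46789792734643
[ 233  177   42   37 1151] [254. 195.] [468. 270.] [30.6 36. ] 76.111328125 56.056789206351766
[ 390  187   58   55 1502] [419. 214.] [610.1 181.7] [52.5 32.1] 24.328651428222656 55.74681211998495
[ 75 203  59  22 309] [103. 214.] [322.3 314.3] [11.2 60.5] 52.437469482421875 52.503862275194365
[301 305  29  26 580] [315. 317.] [469.8 114.5] [30.6 31.2] 15.797216415405273 55.77763811661822
```

View pics/w3.png

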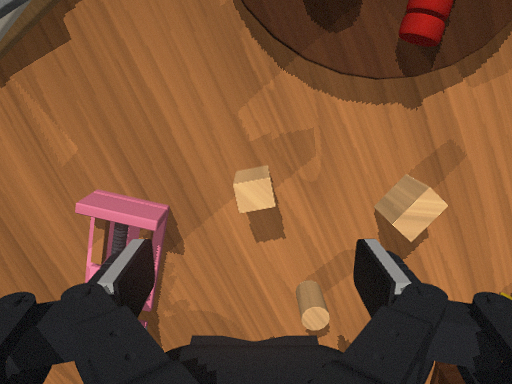

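```bash
python3 -m jog '[{"tx":0,"ty":0,"tz":0,"ax":0,"ay":0,"az":-0.18,"jaw":-1},{"tx":0,"ty":0,"tz":0,"ax":0,"ay":0,"az":-0.01,"jaw":-1},{"tx":0,"ty":0,"tz":0,"ax":0,"ay":0,"az":0,"jaw":-1}]'
python3 - <<'E'
from h import *
plan((468,270,24),np.radians(-13.9))
E
```

```text
time_s: 5.4
eef_pos: [480.0, 294.3, 225.7]
ee_rot: [0.0, 0.789, 0.615, 0.0]
force: [-0.3, -0.7, 0.8]
grip_width: 0.999
grip_force: 0.0
shift tool [-26.5  -5.7 201.7] tilt z [ 2.e-04  1.e-04 -1.e+00] cur yaw -0.2468 az -0.0042
```

Descend and grip.

```bash
python3 -m jog '[{"tx":-13,"ty":-3,"tz":30,"ax":0,"ay":0,"az":0,"jaw":-1},{"tx":-13.5,"ty":-2.7,"tz":50,"ax":0,"ay":0,"az":0,"jaw":-1},{"tx":0,"ty":0,"tz":50,"ax":0,"ay":0,"az":0,"jaw":-1},{"tx":0,"ty":0,"tz":40,"ax":0,"ay":0,"az":0,"jaw":-1},{"tx":0,"ty":0,"tz":20,"ax":0,"ay":0,"az":0,"jaw":-1}]' 20; python3 -m jog '[{"tx":0,"ty":0,"tz":11.7,"ax":0,"ay":0,"az":0,"jaw":-1},{"tx":0,"ty":0,"tz":0,"ax":0,"ay":0,"az":0,"jaw":-0.4},{"tx":0,"ty":0,"tz":0,"ax":0,"ay":0,"az":0,"jaw":0},{"tx":0,"ty":0,"tz":0,"ax":0,"ay":0,"az":0,"jaw":0.4},{"tx":0,"ty":0,"tz":0,"ax":0,"ay":0,"az":0,"jaw":0.4}]' 20;  python3 -m jog '[{"tx":0,"ty":0,"tz":0,"ax":0,"ay":0,"az":0,"jaw":0.4},{"tx":0,"ty":0,"tz":0,"ax":0,"ay":0,"az":0,"jaw":0.4},{"tx":0,"ty":0,"tz":0,"ax":0,"ay":0,"az":0,"jaw":0.4}]' 25
```

```text
time_s: 6.02
eef_pos: [467.1, 269.8, 33.6]
ee_rot: [-0.0, 0.789, 0.615, -0.001]
force: [0.0, -0.2, -0.0]
grip_width: 1.002
grip_force: 0.0
time_s: 6.65
eef_pos: [468.3, 270.5, 24.8]
ee_rot: [0.0, 0.788, 0.616, 0.001]
force: [0.2, -0.0, 5.9]
grip_width: 0.416
grip_force: 24.7
time_s: 7.02
eef_pos: [468.4, 270.5, 24.8]
ee_rot: [0.0, 0.788, 0.616, 0.001]
force: [-1.4, -0.1, 6.5]
grip_width: 0.419
grip_force: 24.7
```

```bash
python3 -m jog '[{"tx":0,"ty":0,"tz":-10,"ax":0,"ay":0,"az":0,"jaw":0.4},{"tx":0,"ty":0,"tz":-40,"ax":0,"ay":0,"az":0,"jaw":0.4},{"tx":0,"ty":0,"tz":-50,"ax":0,"ay":0,"az":0,"jaw":0.4},{"tx":0,"ty":0,"tz":-50,"ax":0,"ay":0,"az":0,"jaw":0.4},{"tx":0,"ty":0,"tz":0,"ax":0,"ay":0,"az":0,"jaw":0.4}]'
python3 - <<'E'
from h import *
# above track, waiting point: tile centre over y=15+8 (in front of the follower), underside 78
y=np.array([np.cos(np.radians(64.6)),np.sin(np.radians(64.6))]); x=np.array([y[1],-y[0]])
p=np.array([586.6,-178.3])+y*(0)
plan((*p,175),np.radians(64.6-90))
E
python3 look.py w4
```

```text
time_s: 7.65
eef_pos: [469.2, 270.8, 178.0]
ee_rot: [0.001, 0.788, 0.616, 0.004]
force: [0.4, -0.4, -0.7]
grip_width: 0.417
grip_force: 25.3
shift tool [-407.8  221.9    2.8] tilt z [ 0.0074  0.0024 -1.    ] cur yaw -0.2429 az 0.2004
[[ 2.4000e-01  9.7000e-01  1.0000e-02  4.6925e+02]
 [ 9.7000e-01 -2.4000e-01  0.0000e+00  2.7084e+02]
 [ 0.0000e+00  1.0000e-02 -1.0000e+00  1.7804e+02]
 [ 0.0000e+00  0.0000e+00  0.0000e+00  1.0000e+00]]
```

View pics/w4.png

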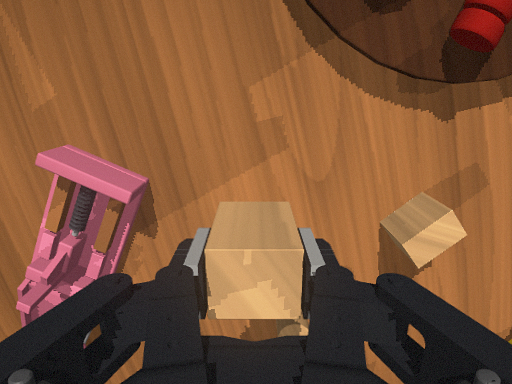

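Tile is held squarely: its top is at rows 249-318 and columns 206-303, and its front face is visible. I'll measure it in the tool frame to check the camera bias.

Run:
```python
from h import *
d=np.load("w4.npz"); c={k:d[k] for k in d.files}; 
P=cloud(c,np.eye(4)); g=c["color"].astype(int).sum(2)//3
t=P[260:310,215:295].reshape(-1,3); zt=np.nanmedian(t[:,2]); print("top z in tool",zt, "plane",np.linalg.lstsq(np.c_[t[:,:2],np.ones(len(t))],t[:,2],rcond=None)[0].round(4))
f=P[212:242,225:285].reshape(-1,3); print("front face: x",np.nanmedian(f[:,0]).round(1),"fit x=ay+bz+c",np.linalg.lstsq(np.c_[f[:,1:],np.ones(len(f))],f[:,0],rcond=None)[0].round(4))
for p in [(206,249),(299.5,249),(206,318),(303,318)]:
    print(p,(ray(c,p)@np.array(c["mount"])[:3,:3].T*0+ pt(c,p,np.eye(4),zt)).round(1))
for r in (225,262,285,310): print(r,g[r,196:214],g[r,292:312])
for col in (230,250,280): print(col,g[196:208,col],g[243:256,col],g[312:324,col])
```

```text
** On entry to DLASCL parameter number  4 had an illegal value
 ** On entry to DLASCL parameter number  4 had an illegal valueTraceback (most recent call last):
  File "<stdin>", line 4, in <module>
    x, resids, rank, s = _umath_linalg.lstsq(a, b, rcond,
                         ~~~~~~~~~~~~~~~~~~~^^^^^^^^^^^^^
                                             signature=signature)
                                             ^^^^^^^^^^^^^^^^^^^^
    raise LinAlgError("SVD did not converge in Linear Least Squares")
numpy.linalg.LinAlgError: SVD did not converge in Linear Least Squares
```

Run:
```python
from h import *
d=np.load("w4.npz"); c={k:d[k] for k in d.files}; 
P=cloud(c,np.eye(4)); g=c["color"].astype(int).sum(2)//3
ok=lambda a:a.reshape(-1,3)[~np.isnan(a.reshape(-1,3)).any(1)]
t=ok(P[260:310,215:295]); f=ok(P[212:242,225:285]); print(len(t),len(f))
zt=-32.
if len(t)>9: zt=np.median(t[:,2]); print("top z",zt,np.linalg.lstsq(np.c_[t[:,:2],np.ones(len(t))],t[:,2],rcond=None)[0].round(4))
if len(f)>9: print("front x",np.median(f[:,0]).round(1),np.linalg.lstsq(np.c_[f[:,1:],np.ones(len(f))],f[:,0],rcond=None)[0].round(4))
for p in [(206,249),(300,249),(206,318),(303,318)]: print(p,pt(c,p,np.eye(4),zt).round(1))
for p in [(219,202),(290,202)]: print(p,pt(c,p,np.eye(4),zt+56).round(1))
for r in (225,262,285,310): print(r,g[r,196:214],g[r,292:312])
for col in (230,250,280): print(col,g[196:208,col],g[243:256,col],g[312:324,col])
```

```text
3988 1788
top z -31.197693551784745 [-3.60000e-03  0.00000e+00 -3.11955e+01]
front x 14.3 [-1.40000e-03 -2.20000e-03  1.43018e+01]
(206, 249) [ 14.5 -17.4 -31.2]
(300, 249) [ 14.5  16.4 -31.2]
(206, 318) [-15.1 -18.8 -31.2]
(303, 318) [-15.1  18.8 -31.2]
(219, 202) [ 13.9 -18.3  24.8]
(290, 202) [13.9 18.5 24.8]
225 [114 110 111 112 109 113 108 112 112 115 115 118 117 117 117 108 130 146] [148 145 143 150 127 123 124 128 129 127 127 122 127 118 117 115 115 112
 117 123]
262 [143 139 109  41  47  53  50  42  41 104 155 150 151 148 150 153 151 154] [146 145 148 143 141 145 145 143 142 154  96  37  32  39  46  41  40  43
 102 147]
285 [ 39  35  39  41  49  53  51  46  36  38  55  91 108 153 148 146 146 147] [147 147 149 151 148 149 147 151 153 149  41  34  34  40  46  51  34  36
  35  37]
310 [ 44  43  33  40  38  30  35  35  35  28  34  99 111 106 107 111 111 109] [152 147 149 153 155 150 151 156 148 101  28  32  44  43  37  31  37  32
  35  45]
230 [119 119 115 116 117 128 151 149 148 150 147 150] [141 138 144 142 142 139 171 172 159 162 159 159 162] [162 167 169 167 169 168 158 100 107 107 105 104]
250 [125 128 127 126 130 135 142 137 138 139 139 138] [142 144 142 142 140 141 173 182 175 174 171 177 172] [164 166 166 167 163 167 165  86  81  83  82  83]
280 [113 118 118 120 116 124 147 147 144 142 144 141] [135 132 129 130 134 129 155 158 144 147 150 146 149] [171 172 174 174 173 177 166  85  80  75  74  78]
```

Tile is centred in the hand (x −0.3, y 0.0, underside at tool z +24.8). Carry it above the track.

```bash
python3 -m jog '[{"tx":-30,"ty":16,"tz":0,"ax":0,"ay":0,"az":0,"jaw":0.4},{"tx":-52,"ty":28.5,"tz":0,"ax":0,"ay":0,"az":0,"jaw":0.4},{"tx":-52,"ty":28.5,"tz":0,"ax":0,"ay":0,"az":0,"jaw":0.4},{"tx":-52,"ty":28.5,"tz":0,"ax":0,"ay":0,"az":0,"jaw":0.4},{"tx":-52,"ty":28.5,"tz":0,"ax":0,"ay":0,"az":0,"jaw":0.4}]'; python3 -m jog '[{"tx":-52,"ty":28.5,"tz":0,"ax":0,"ay":0,"az":0,"jaw":0.4},{"tx":-52,"ty":28.5,"tz":0,"ax":0,"ay":0,"az":0,"jaw":0.4},{"tx":-50,"ty":27,"tz":0,"ax":0,"ay":0,"az":0,"jaw":0.4},{"tx":-24,"ty":14,"tz":0,"ax":0,"ay":0,"az":0,"jaw":0.4},{"tx":0,"ty":0,"tz":0,"ax":0,"ay":0,"az":0.1,"jaw":0.4}]';python3 -m jog '[{"tx":0,"ty":0,"tz":0,"ax":0,"ay":0,"az":0.1,"jaw":0.4},{"tx":0,"ty":0,"tz":0,"ax":0,"ay":0,"az":0,"jaw":0.4},{"tx":0,"ty":0,"tz":0,"ax":0,"ay":0,"az":0,"jaw":0.4}]'
cat > tr.py <<'E'
from h import *
import sys
Y=np.array([np.cos(np.radians(64.6)),np.sin(np.radians(64.6))]); X=np.array([Y[1],-Y[0]]); O=np.array([586.6,-178.3])-15*Y
def state():
    T=T_tool(); t=T@np.array([-0.3,0,24.8,1]); s=sense(); p=t[:2]-O; f=np.array(s["force"])
    print("tile underside in track x %.1f y %.1f z %.1f"%(p@X,p@Y,t[2]),"F x %.1f y %.1f z %.1f"%(f[:2]@X,f[:2]@Y,f[2]),"tilt along tool x,y",(T[2,:2]).round(4),"t",round(s["time_s"],2),"grip",s["grip_width"].round(3))
    return T
if __name__=="__main__":
    T=state()
    if len(sys.argv)>3:
        x,y,z=map(float,sys.argv[1:4]); w=O+x*X+y*Y
        plan((T[:3,3]+np.append(w,z)-(T@np.array([-0.3,0,24.8,1]))[:3]),np.radians(-25.4),T)
E
python3 tr.py 7.6 8 78
```

```text
time_s: 8.32
eef_pos: [536.3, 6.2, 172.5]
ee_rot: [-0.001, 0.788, 0.616, -0.001]
force: [0.4, 0.9, 1.0]
grip_width: 0.419
grip_force: 25.3
time_s: 8.95
eef_pos: [588.4, -190.2, 171.6]
ee_rot: [-0.001, 0.819, 0.574, -0.001]
force: [-0.2, 0.2, -0.6]
grip_width: 0.417
grip_force: 25.3
time_s: 9.32
eef_pos: [588.8, -188.1, 173.1]
ee_rot: [-0.001, 0.845, 0.535, -0.0]
force: [-0.7, 0.2, -0.1]
grip_width: 0.42
grip_force: 25.3Traceback (most recent call last):
  File "tr.py", line 9, in <module>
    T=state()
  File "tr.py", line 6, in state
    print("tile underside in track x %.1f y %.1f z %.1f"%(p@X,p@Y,t[2]),"F x %.1f y %.1f z %.1f"%(f[:2]@X,f[:2]@Y,f[2]),"tilt along tool x,y",(T[2,:2]).round(4),"t",round(s["time_s"],2),"grip",s["grip_width"].round(3))
                                                                                                                                                                                                 ^^^^^^^^^^^^^^^^^^^^^
AttributeError: 'float' object has no attribute 'round'
```

```bash
sed -i 's/s\["grip_width"\].round(3)/round(s["grip_width"],3)/' tr.py; python3 tr.py 7.6 8 78; python3 look.py w5
python3 - <<'E'
from h import *
d=np.load("w5.npz"); c={k:d[k] for k in d.files}; g=c["color"].astype(int).sum(2)//3
cv2.imwrite("pics/w5z.png",cv2.cvtColor(cv2.resize(c["color"][:330,130:390],None,fx=1.8,fy=1.8,interpolation=cv2.INTER_CUBIC),cv2.COLOR_RGB2BGR))
E
```

```text
tile underside in track x 6.1 y 6.8 z 148.3 F x -0.7 y -0.1 z -0.1 tilt along tool x,y [ 0.0001 -0.0014] t 9.32 grip 0.42
shift tool [ 1.2  1.6 70.3] tilt z [-1.2e-03  7.0e-04 -1.0e+00] cur yaw -0.441 az 0.0023
[[ 4.3000e-01  9.0000e-01 -0.0000e+00  5.8877e+02]
 [ 9.0000e-01 -4.3000e-01  0.0000e+00 -1.8813e+02]
 [ 0.0000e+00 -0.0000e+00 -1.0000e+00  1.7314e+02]
 [ 0.0000e+00  0.0000e+00  0.0000e+00  1.0000e+00]]
```

View pics/w5z.png

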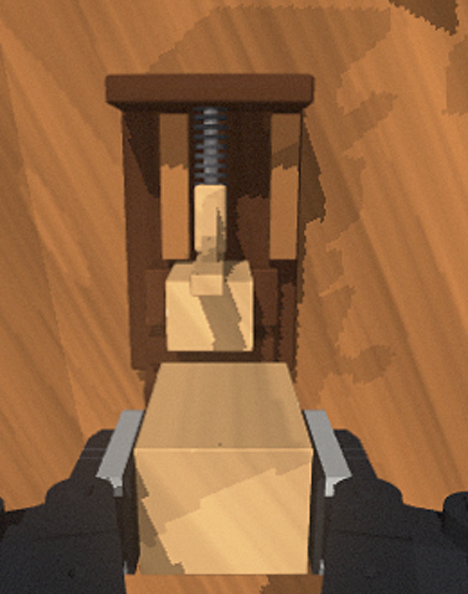

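Held tile is in the foreground. First tile, follower plate and guides show ahead, with guide outer edges at about columns 219 and 296. I'll refine the guide midline from this closer view.

Run:
```python
from h import *
from tr import *
d=np.load("w5.npz"); c={k:d[k] for k in d.files}; T=c["T"]; g=cv2.GaussianBlur(c["color"].astype(np.float32).mean(2),(0,0),0.7)
def edge(r,a,b):
    s=g[r-1:r+2,a:b].mean(0); k=np.gradient(s); i=np.argmax(abs(k)); w=abs(k[max(i-1,0):i+2]); return a+max(i-1,0)+(w*np.arange(len(w))).sum()/w.sum()
A=[]
for r in range(98,142,6):
    l=edge(r,213,225); ri=edge(r,274,287); ro=edge(r,290,300)
    q=[(pt(c,(u,r),T,26)[:2]-O) for u in (l,ri,ro)]; A.append([v@X for v in q]+[q[0]@Y]); print(r,round(l,1),round(ri,1),round(ro,1),np.round(A[-1],1))
A=np.array(A); print("mid from outer",np.median((A[:,0]+A[:,2])/2).round(2),"width",np.median(A[:,2]-A[:,0]).round(2),"slope",np.polyfit(A[:,3],(A[:,0]+A[:,2])/2,1).round(3))
# first tile
for p in [(222.5,178),(271,178),(270.5,324/1.8),(224,194.5)]: pass
P=cloud(c,T); m=(abs(P[...,2]-68)<3); m[205:]=0; q=P[m]; q=q[(q[:,0]>540)&(q[:,0]<640)]; r=cv2.minAreaRect(q[:,:2].astype(np.float32)); print(r,len(q),(np.array(r[0])-O)@X,(np.array(r[0])-O)@Y)
```

```text
98 218.9 280.0 295.0 [-23.8  27.   39.4  71.3]
104 218.9 279.9 295.0 [-23.8  27.   39.5  66.4]
110 218.9 279.9 294.8 [-23.9  27.1  39.5  61.4]
116 219.0 279.9 294.6 [-24.   27.1  39.5  56.5]
122 219.1 279.8 294.3 [-24.   27.2  39.4  51.5]
128 219.1 279.8 294.1 [-24.1  27.2  39.4  46.4]
134 219.8 279.8 294.1 [-23.6  27.3  39.5  41.4]
140 219.8 279.2 294.0 [-23.7  27.   39.6  36.2]
mid from outer 7.81 width 63.38 slope [-1.000e-03  7.888e+00]
((590.8338012695312, -166.7284393310547), (53.7784538269043, 35.77968978881836), 65.25437927246094) 1794 -1.1389068094796624 27.26902525811596
```

```bash
python3 -m jog '[{"tx":1,"ty":1.7,"tz":20,"ax":0,"ay":0,"az":0.002,"jaw":0.4},{"tx":0,"ty":0,"tz":30,"ax":0,"ay":0,"az":0,"jaw":0.4},{"tx":0,"ty":0,"tz":18,"ax":0,"ay":0,"az":0,"jaw":0.4},{"tx":0,"ty":0,"tz":6,"ax":0,"ay":0,"az":0,"jaw":0.4},{"tx":0,"ty":0,"tz":0,"ax":0,"ay":0,"az":0,"jaw":0.4}]'; python3 tr.py 7.8 8 74
```

```text
time_s: 10.0
eef_pos: [591.2, -188.3, 100.2]
ee_rot: [0.0, 0.846, 0.534, 0.0]
force: [-0.8, -0.5, 0.1]
grip_width: 0.422
grip_force: 25.3
tile underside in track x 8.4 y 7.7 z 75.4 F x -0.5 y -0.8 z 0.1 tilt along tool x,y [-0.      0.0004] t 10.0 grip 0.422
shift tool [ 0.3 -0.6  1.4] tilt z [ 4.e-04 -2.e-04 -1.e+00] cur yaw -0.4447 az -0.0014
```

Now push the follower back gently to y = 48.

```bash
python3 -m jog '[{"tx":3,"ty":-0.6,"tz":1,"ax":0,"ay":0,"az":0,"jaw":0.4},{"tx":3,"ty":0,"tz":0,"ax":0,"ay":0,"az":0,"jaw":0.4},{"tx":3,"ty":0,"tz":0,"ax":0,"ay":0,"az":0,"jaw":0.4},{"tx":5,"ty":0,"tz":0,"ax":0,"ay":0,"az":0,"jaw":0.4},{"tx":0,"ty":0,"tz":0,"ax":0,"ay":0,"az":0,"jaw":0.4}]'; python3 tr.py 7.8 48 74;  python3 -m jog '[{"tx":5,"ty":0,"tz":0,"ax":0,"ay":0,"az":0,"jaw":0.4},{"tx":6,"ty":0,"tz":0,"ax":0,"ay":0,"az":0,"jaw":0.4},{"tx":6,"ty":0,"tz":0,"ax":0,"ay":0,"az":0,"jaw":0.4},{"tx":4,"ty":0,"tz":0,"ax":0,"ay":0,"az":0,"jaw":0.4},{"tx":0,"ty":0,"tz":0,"ax":0,"ay":0,"az":0,"jaw":0.4}]'; python3 tr.py 7.8 48 74
```

```text
time_s: 10.62
eef_pos: [596.7, -175.2, 99.1]
ee_rot: [0.0, 0.846, 0.534, 0.0]
force: [-1.3, -4.1, 1.5]
grip_width: 0.412
grip_force: 25.5
tile underside in track x 7.8 y 21.9 z 74.3 F x 0.6 y -4.2 z 1.5 tilt along tool x,y [-0.0003  0.0007] t 10.62 grip 0.412
shift tool [26.1 -0.1  0.3] tilt z [ 5.e-04 -6.e-04 -1.e+00] cur yaw -0.4446 az -0.0012
time_s: 11.25
eef_pos: [605.7, -156.0, 98.9]
ee_rot: [0.0, 0.846, 0.534, 0.0]
force: [-0.6, -3.5, 2.3]
grip_width: 0.42
grip_force: 25.5
tile underside in track x 7.7 y 43.0 z 74.1 F x 1.0 y -3.4 z 2.3 tilt along tool x,y [0.     0.0002] t 11.25 grip 0.42
shift tool [5.  0.1 0.1] tilt z [ 2.e-04 -1.e-04 -1.e+00] cur yaw -0.4446 az -0.0012
```

```bash
python3 -m jog '[{"tx":3,"ty":0,"tz":0,"ax":0,"ay":0,"az":0,"jaw":0.4},{"tx":2,"ty":0,"tz":0,"ax":0,"ay":0,"az":0,"jaw":0.4},{"tx":0,"ty":0,"tz":0,"ax":0,"ay":0,"az":0,"jaw":0.4},{"tx":0,"ty":0,"tz":0,"ax":0,"ay":0,"az":0,"jaw":0.4}]'; python3 tr.py 7.8 48 74; python3 look.py w6
python3 - <<'E'
from h import *
from tr import *
d=np.load("w6.npz"); c={k:d[k] for k in d.files}
P=cloud(c,np.eye(4)); ok=lambda a:a.reshape(-1,3)[~np.isnan(a.reshape(-1,3)).any(1)]
t=ok(P[262:308,215:295]); print(len(t),np.median(t[:,2]),np.linalg.lstsq(np.c_[t[:,:2],np.ones(len(t))],t[:,2],rcond=None)[0].round(4))
cv2.imwrite("pics/w6z.png",cv2.cvtColor(cv2.resize(c["color"][:330,130:390],None,fx=1.8,fy=1.8,interpolation=cv2.INTER_CUBIC),cv2.COLOR_RGB2BGR))
E
```

```text
time_s: 11.75
eef_pos: [607.7, -151.8, 98.9]
ee_rot: [0.0, 0.846, 0.534, 0.0]
force: [-0.8, -4.4, 1.3]
grip_width: 0.418
grip_force: 25.6
tile underside in track x 7.7 y 47.6 z 74.1 F x 1.2 y -4.3 z 1.3 tilt along tool x,y [0.0001 0.0001] t 11.75 grip 0.418
shift tool [0.4 0.1 0.1] tilt z [ 1.e-04  0.e+00 -1.e+00] cur yaw -0.4451 az -0.0018
[[ 4.3000e-01  9.0000e-01  0.0000e+00  6.0770e+02]
 [ 9.0000e-01 -4.3000e-01  0.0000e+00 -1.5184e+02]
 [ 0.0000e+00  0.0000e+00 -1.0000e+00  9.8900e+01]
 [ 0.0000e+00  0.0000e+00  0.0000e+00  1.0000e+00]]
3669 -31.18995885830789 [-3.00000e-03 -4.00000e-04 -3.11983e+01]
```

View pics/w6z.png

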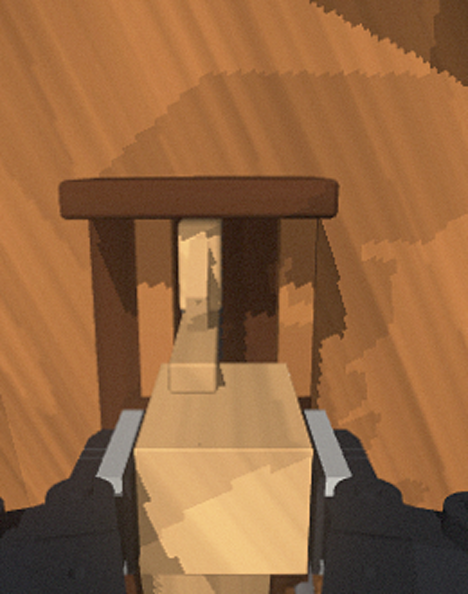

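The follower plate is pushed back against the tile's rear face. The tile is still level in the hand and sits over the gap between the guides. Lower it.

```bash
python3 -m jog '[{"tx":0.4,"ty":0,"tz":6,"ax":0,"ay":0,"az":-0.002,"jaw":0.4},{"tx":0,"ty":0,"tz":10,"ax":0,"ay":0,"az":0,"jaw":0.4},{"tx":0,"ty":0,"tz":10,"ax":0,"ay":0,"az":0,"jaw":0.4},{"tx":0,"ty":0,"tz":10,"ax":0,"ay":0,"az":0,"jaw":0.4},{"tx":0,"ty":0,"tz":6,"ax":0,"ay":0,"az":0,"jaw":0.4}]'; python3 tr.py 7.8 48 28
```

```text
time_s: 12.42
eef_pos: [607.6, -151.4, 55.9]
ee_rot: [-0.0, 0.845, 0.534, -0.0]
force: [-1.8, -4.8, 3.2]
grip_width: 0.419
grip_force: 25.6
tile underside in track x 7.4 y 48.0 z 31.1 F x 0.4 y -5.1 z 3.2 tilt along tool x,y [ 0.    -0.001] t 12.43 grip 0.419
shift tool [-0.   0.4  3.1] tilt z [-9.e-04  5.e-04 -1.e+00] cur yaw -0.443 az 0.0003
```

```bash
python3 -m jog '[{"tx":0,"ty":0.3,"tz":0,"ax":0,"ay":0,"az":0,"jaw":0.4},{"tx":0,"ty":0,"tz":1.5,"ax":0,"ay":0,"az":0,"jaw":0.4},{"tx":0,"ty":0,"tz":1.5,"ax":0,"ay":0,"az":0,"jaw":0.4},{"tx":0,"ty":0,"tz":1.5,"ax":0,"ay":0,"az":0,"jaw":0.4},{"tx":0,"ty":0,"tz":0,"ax":0,"ay":0,"az":0,"jaw":0.4}]'; python3 tr.py 7.8 48 24;python3 -m jog '[{"tx":0,"ty":0,"tz":1,"ax":0,"ay":0,"az":0,"jaw":0.4},{"tx":0,"ty":0,"tz":1,"ax":0,"ay":0,"az":0,"jaw":0.4},{"tx":0,"ty":0,"tz":0,"ax":0,"ay":0,"az":0,"jaw":0.4}]'; python3 tr.py 7.8 48 20
```

```text
time_s: 13.05
eef_pos: [608.4, -151.6, 52.5]
ee_rot: [0.0, 0.845, 0.534, 0.0]
force: [-1.6, -4.0, 0.4]
grip_width: 0.419
grip_force: 25.8
tile underside in track x 8.3 y 48.1 z 27.7 F x 0.3 y -4.3 z 0.4 tilt along tool x,y [0.0001 0.0008] t 13.05 grip 0.419
shift tool [-0.1 -0.5  3.7] tilt z [ 8.e-04 -2.e-04 -1.e+00] cur yaw -0.4431 az 0.0002
time_s: 13.42
eef_pos: [608.1, -151.5, 50.3]
ee_rot: [-0.0, 0.845, 0.534, -0.0]
force: [-1.8, -3.8, 0.7]
grip_width: 0.416
grip_force: 25.8
tile underside in track x 8.0 y 48.1 z 25.5 F x -0.0 y -4.3 z 0.7 tilt along tool x,y [ 0.     -0.0001] t 13.43 grip 0.416
shift tool [-0.1 -0.2  5.5] tilt z [-0.  0. -1.] cur yaw -0.443 az 0.0003
```

```bash
python3 -m jog '[{"tx":0,"ty":-0.1,"tz":1,"ax":0,"ay":0,"az":0,"jaw":0.4},{"tx":0,"ty":0,"tz":1,"ax":0,"ay":0,"az":0,"jaw":0.4},{"tx":0,"ty":0,"tz":0,"ax":0,"ay":0,"az":0,"jaw":0.4}]'; python3 tr.py 7.8 48 20
```

```text
time_s: 13.8
eef_pos: [608.0, -151.5, 48.2]
ee_rot: [-0.0, 0.845, 0.534, -0.0]
force: [-0.4, -4.3, 0.5]
grip_width: 0.416
grip_force: 25.8
tile underside in track x 7.8 y 48.1 z 23.4 F x 1.5 y -4.0 z 0.5 tilt along tool x,y [ 0.     -0.0002] t 13.8 grip 0.416
shift tool [-0.1 -0.   3.4] tilt z [-2.e-04  1.e-04 -1.e+00] cur yaw -0.443 az 0.0003
```

```bash
python3 -m jog '[{"tx":0,"ty":0,"tz":2,"ax":0,"ay":0,"az":0,"jaw":0.4},{"tx":0,"ty":0,"tz":2,"ax":0,"ay":0,"az":0,"jaw":0.4},{"tx":0,"ty":0,"tz":2,"ax":0,"ay":0,"az":0,"jaw":0.4},{"tx":0,"ty":0,"tz":2,"ax":0,"ay":0,"az":0,"jaw":0.4},{"tx":0,"ty":0,"tz":0,"ax":0,"ay":0,"az":0,"jaw":0.4}]'; python3 tr.py 7.8 48 13;python3 -m jog '[{"tx":0,"ty":0,"tz":1,"ax":0,"ay":0,"az":0,"jaw":0.4},{"tx":0,"ty":0,"tz":1,"ax":0,"ay":0,"az":0,"jaw":0.4},{"tx":0,"ty":0,"tz":0.5,"ax":0,"ay":0,"az":0,"jaw":0.4},{"tx":0,"ty":0,"tz":0,"ax":0,"ay":0,"az":0,"jaw":0.4}]'; python3 tr.py 7.8 48 12
```

```text
time_s: 14.42
eef_pos: [607.9, -151.5, 40.0]
ee_rot: [-0.0, 0.845, 0.534, -0.0]
force: [-1.7, -3.9, -1.4]
grip_width: 0.415
grip_force: 25.5
tile underside in track x 7.8 y 48.1 z 15.2 F x 0.1 y -4.2 z -1.4 tilt along tool x,y [ 0.     -0.0004] t 14.43 grip 0.415
shift tool [-0.1  0.   2.2] tilt z [-3.e-04  2.e-04 -1.e+00] cur yaw -0.443 az 0.0003
time_s: 14.92
eef_pos: [608.1, -151.5, 37.9]
ee_rot: [0.0, 0.845, 0.534, 0.0]
force: [-0.9, -4.5, 1.0]
grip_width: 0.413
grip_force: 25.9
tile underside in track x 7.9 y 48.1 z 13.1 F x 1.1 y -4.4 z 1.0 tilt along tool x,y [0. 0.] t 14.93 grip 0.413
shift tool [-0.1 -0.1  1.1] tilt z [ 0. -0. -1.] cur yaw -0.443 az 0.0003
```

```bash
python3 -m jog '[{"tx":0,"ty":0,"tz":0.6,"ax":0,"ay":0,"az":0,"jaw":0.4},{"tx":0,"ty":0,"tz":0.5,"ax":0,"ay":0,"az":0,"jaw":0.4},{"tx":0,"ty":0,"tz":0,"ax":0,"ay":0,"az":0,"jaw":0.4}]'; python3 tr.py;python3 -m jog '[{"tx":-1,"ty":0,"tz":0,"ax":0,"ay":0,"az":0,"jaw":0.4},{"tx":-1,"ty":0,"tz":0,"ax":0,"ay":0,"az":0,"jaw":0.4},{"tx":0,"ty":0,"tz":0,"ax":0,"ay":0,"az":0,"jaw":0.4}]'; python3 tr.py
```

```text
time_s: 15.3
eef_pos: [608.1, -151.6, 36.9]
ee_rot: [0.0, 0.845, 0.534, 0.0]
force: [-2.0, -4.4, 2.7]
grip_width: 0.42
grip_force: 25.9
tile underside in track x 7.9 y 48.1 z 12.1 F x 0.1 y -4.8 z 2.7 tilt along tool x,y [-0.      0.0001] t 15.3 grip 0.42
time_s: 15.68
eef_pos: [607.2, -153.3, 36.8]
ee_rot: [0.0, 0.845, 0.534, 0.0]
force: [-1.1, -2.3, 3.4]
grip_width: 0.422
grip_force: 26.0
tile underside in track x 7.9 y 46.1 z 12.0 F x 0.0 y -2.5 z 3.4 tilt along tool x,y [0.0001 0.0001] t 15.68 grip 0.422
```

```bash
python3 -m jog '[{"tx":-0.6,"ty":0,"tz":0.3,"ax":0,"ay":0,"az":0,"jaw":0.4},{"tx":0,"ty":0,"tz":0,"ax":0,"ay":0,"az":0,"jaw":0.4}]'; python3 tr.py;python3 -m jog '[{"tx":-0.5,"ty":0,"tz":0.3,"ax":0,"ay":0,"az":0,"jaw":0.4},{"tx":0,"ty":0,"tz":0,"ax":0,"ay":0,"az":0,"jaw":0.4}]'; python3 tr.py
```

```text
time_s: 15.92
eef_pos: [607.1, -153.7, 36.8]
ee_rot: [-0.0, 0.845, 0.535, 0.0]
force: [-0.9, -0.8, 4.8]
grip_width: 0.417
grip_force: 26.4
tile underside in track x 7.9 y 45.7 z 12.0 F x -0.5 y -1.1 z 4.8 tilt along tool x,y [0.0004 0.0002] t 15.93 grip 0.417
time_s: 16.18
eef_pos: [607.0, -153.8, 36.8]
ee_rot: [-0.0, 0.845, 0.535, 0.0]
force: [-1.5, 0.2, 8.5]
grip_width: 0.42
grip_force: 26.7
tile underside in track x 8.0 y 45.6 z 12.0 F x -1.5 y -0.4 z 8.5 tilt along tool x,y [0.0009 0.0004] t 16.18 grip 0.42
```

Seated on the floor and touching the first tile. Release and withdraw upward.

```bash
python3 -m jog '[{"tx":0.2,"ty":0,"tz":-0.3,"ax":0,"ay":0,"az":0,"jaw":0.4},{"tx":0,"ty":0,"tz":0,"ax":0,"ay":0,"az":0,"jaw":0},{"tx":0,"ty":0,"tz":0,"ax":0,"ay":0,"az":0,"jaw":-0.5},{"tx":0,"ty":0,"tz":0,"ax":0,"ay":0,"az":0,"jaw":-0.5},{"tx":0,"ty":0,"tz":0,"ax":0,"ay":0,"az":0,"jaw":-0.5}]'; python3 -m jog '[{"tx":0,"ty":0,"tz":-10,"ax":0,"ay":0,"az":0,"jaw":-0.5},{"tx":0,"ty":0,"tz":-30,"ax":0,"ay":0,"az":0,"jaw":-0.5},{"tx":0,"ty":0,"tz":-50,"ax":0,"ay":0,"az":0,"jaw":-0.5},{"tx":0,"ty":0,"tz":-50,"ax":0,"ay":0,"az":0,"jaw":-0.5},{"tx":0,"ty":0,"tz":-50,"ax":0,"ay":0,"az":0,"jaw":-0.5}]'; python3 -m jog '[{"tx":0,"ty":0,"tz":-40,"ax":0,"ay":0,"az":0,"jaw":-0.5},{"tx":0,"ty":0,"tz":0,"ax":0,"ay":0,"az":0,"jaw":-0.5}]'
python3 look.py w7
python3 - <<'E'
from h import *
from tr import *
d=np.load("w7.npz"); c={k:d[k] for k in d.files}
P=cloud(c,c["T"]); q=P.reshape(-1,3); q=q[~np.isnan(q).any(1)]; u=(q[:,:2]-O)@X; v=(q[:,:2]-O)@Y
for y in range(3,64,6):
    m=(abs(v-y)<2)&(abs(u-4)<8)&(q[:,2]>5); print(y,m.sum(),np.median(q[m,2]).round(1))
cv2.imwrite("pics/w7z.png",cv2.cvtColor(cv2.resize(c["color"][60:300,120:400],None,fx=2,fy=2,interpolation=cv2.INTER_CUBIC),cv2.COLOR_RGB2BGR))
E
```

```text
time_s: 16.8
eef_pos: [606.7, -154.1, 36.3]
ee_rot: [-0.0, 0.845, 0.534, -0.0]
force: [-0.4, -0.5, 0.3]
grip_width: 0.744
grip_force: 0.0
time_s: 17.42
eef_pos: [606.6, -154.0, 229.1]
ee_rot: [0.0, 0.845, 0.534, 0.0]
force: [1.0, -0.5, -0.9]
grip_width: 0.746
grip_force: 0.0
time_s: 17.68
eef_pos: [607.6, -154.4, 270.7]
ee_rot: [0.003, 0.845, 0.535, 0.002]
force: [0.1, -0.1, -1.5]
grip_width: 0.752
grip_force: 0.0
[[ 4.3000e-01  9.0000e-01  1.0000e-02  6.0757e+02]
 [ 9.0000e-01 -4.3000e-01 -0.0000e+00 -1.5444e+02]
 [ 0.0000e+00  1.0000e-02 -1.0000e+00  2.7072e+02]
 [ 0.0000e+00  0.0000e+00  0.0000e+00  1.0000e+00]]
3 47 68.1
9 53 68.0
15 54 68.1
21 53 68.1
27 61 68.2
33 61 68.1
39 56 68.3
45 64 68.1
51 62 68.0
57 3271 353.3
63 65 98.9
```

View pics/w7z.png

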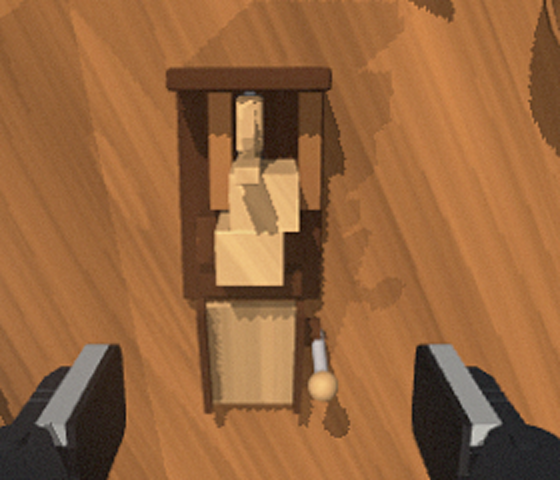

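Both tiles' tops read 68 mm, so both are fully down. The added tile (crop ~(265,195)) sits between the guides behind the first tile (~(250,257)), and the follower plate is closed at y ≈ 60. Handing in.

```bash
python3 -c "
from rig import finish_job; print(finish_job())"
```

```text
the job is handed in; nothing more can be done
None
```

The second tile is seated upright and fully down between the guides behind the first one, with the follower closed on both at about 60 mm. The readings showed no more than about 9 N outside force and 27 N grip, nothing else was touched, and the job was handed in at about 18 s.

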